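# Refit the oil filler cap on the tiller gearcase

### The arm

A 6-joint arm with a two-finger parallel gripper is mounted at the origin on the work surface. World frame = base frame: x ahead of the robot, y to its left, z up, the work surface at z = 0. Lengths are in m, angles in degrees, forces in N, time in s.
With the tool pointing down it reaches from about 0.3 to 0.825 m from the base axis. Payload 5.4 kg.
Tool frame: the origin (TCP) lies midway between the tips of the shut fingers; the grasp point (between the pads) lies 19 mm behind it (manip.grip_depth is the distance from the TCP to the grasp point, in m); z points along the fingers, y is the direction in which the jaws open and shut (so a half turn about z gives the same grasp; the last joint's range is limited). The gripper opens to 92 mm and grips with 3 to 60 N. Pads are 20 mm wide; open, the fingers measure 128 mm over their backs; the gripper's body (75 mm by 189 mm) begins 69 mm behind the grasp point.
Start: joints at [-83.543, 9.076, 91.501, -0, 79.423, -12.038], TCP at [0.182, -0.545, 0.215] pointing down, gripper open.
Joint ranges: [-166.64, 166.64], [-54.1, 131.32], [10.49, 154.53], [-73.88, 253.88], [9.74, 151.15], [-171.62, 171.62]. Speed limits (degrees/s): [147.25, 147.25, 180, 180, 180, 180].

### API

Orientations are given as [roll, pitch, yaw] about the fixed x, y, z axes, in that order (R = Rz(yaw) Ry(pitch) Rx(roll)).
In Python, from bench import manip, optics gives the robot as it stands. The module is installed in compiled form; this text tells all that it offers.
- The arm moves only by the shell command python3 -m handwheel 'ROWS' [OPENING] [FORCE]. ROWS is JSON, a list of rows, each a list of 6 numbers: the shift along the tool's x, y, z each as a share of 0.4 m, from -1 to 1, then the turn, a rotation vector about the tool's x, y, z each as a share of 0.5 rad, from -1 to 1. A call has exactly 10 rows; each row shifts and turns the commanded pose from where the row before left it, along the tool's axes as they then stand; what a row does not reach is not made up. A row lasts 1/12 s, in which the tool goes at most 41.7 mm and 7.16 degrees, less where a joint would pass 70% of its speed; a pose out of reach is approached as far as the arm can. A call with a number of a shift or a turn outside -1 to 1 is refused whole. A call with a gripper value outside its range is refused whole. OPENING is the gripper command: -1 is fully open, 1 is shut, values between are in proportion, set as the call begins (- or left out, the last holds). The fingers move at their own pace and stop on an object; FORCE is the grip in N (left out, the last holds). Time passes only in rows, so rows that do not move let the fingers close, or fill a call up. It gives the time, the measured TCP pose, the force and the opening at its end, in the units of the state.
- manip.read_state(): the state, without advancing time (a new reading comes with each control period).
- optics.grab_frame(name): name is "scene" or "top" or "wrist"; returns a dict with "frame" (400x640x3 uint8, blue, green, red), "fovy" (degrees; the focal length in pixels is half the picture's height over the tangent of half this angle, whatever the lens; pixels are square), "cx", "cy" (the principal point, pixels), "k1" (the pictures are not rectified: a ray, as slopes to the right and down, at radius r is drawn at 1 + k1 r^2 times it, then the intrinsics apply), "eye" and "rotation" of the camera in the world; the wrist camera has in their place "hand_eye" (4x4, takes a point from camera to tool coordinates, whose origin is the TCP and whose axes are the flange's). Camera axes: x right, y down, z forward; pixel columns grow to the right and rows downward; lengths in m; the calibration is good to about 2 mm. A picture is of the moment at which its call begins: read the wrist's pose just before it. There is no depth.
- manip.sign_off(): hands the job in, once; it reports no verdict.
The state is a dict: "time": time; "joint_positions": joint angles; "dq": joint speeds; "joint_torque": joint torques, N m; "ee_pos": TCP position; "ee_rot": TCP orientation; "ft_force": force on the tool from outside, world axes, zero at the start; "moment": the same for the moment, N m; "grip_width": finger opening in m.
Only numpy, scipy, OpenCV 4.12 (cv2) and the standard library are available. Lean on these libraries where they do the work, as an engineer would, in place of code of your own. Each camera call takes 0.05 s, during which the arm holds its last target.

### The job

Take the yellow oil filler cap off the tin it is parked on and fit it to the filler neck of the grey gearcase: rest it in the neck, turn it gently backward (anticlockwise from above) until you feel its thread drop in, then drive it forward (clockwise) until its flange is fully home on the rim, and let go. Never force it - neither press hard nor keep twisting against a stop - and leave everything else on the table where it is.

Things in the scene. Friction and masses are not known exactly. Their poses are not given: they have to be found in the camera images.
- cap_wing (a point): Centre of the wing of the yellow filler cap (loose, 120 g): an upright bar 46 mm long (along this point's x), 14 mm thick (y), 32 mm high (z up), the place to grip. It stands on a flange 70 mm across, 6 mm thick, whose top is 16 mm below this point. At the start the flange rests level on the rim of the red tin, the plug hanging inside.
- cap_seat (a point): Middle of the underside of the cap's flange, 22 mm below cap_wing, z up: the face that must end on the neck's rim.
- cap_lugs (a point): Point on the cap's axis 18 mm below cap_seat, level with the undersides of four thread lugs 90 degrees apart (51 mm across their tips, 4 mm wide, 3.5 mm thick) on the black plug, 40 mm in diameter, which reaches 35 mm below the flange, its lowest 9 mm tapered to 24 mm.
- neck (a point): Centre of the rim of the filler neck on top of the grey gearcase, z up; 68 mm outside, 55 mm inside diameter, 100 mm above the table. A cap set in at a chance angle rests with its lugs on thread lands, flange 6 to 12 mm above the rim. Over 60 N on the lugs in all, by push or twist, damages it; 3 to 8 N of push is plenty.
- lands (a point): On the neck's axis 10 mm below the rim, at four brass lands (42 mm bore). Which way their gaps face is NOT in any pose. Turned backward (anticlockwise from above) the lugs slide uphill, 5 mm per rad, and within 77 degrees drop 8 mm into the gaps (about 14 degrees of play, then a hard stop). Turned forward before that, they jam on a stop. Lugs set on top of a stop (12 mm) first fall 4 mm to a land.
- thread (a point): Point on the neck's axis 20 mm below the rim, at the low end of the four-start thread. Dropped in, the flange is 3 to 5 mm above the rim (by luck at once). Turned forward (clockwise) with light pressure the cap sinks 5 mm per rad, meets the rim after 40 to 57 degrees and comes up solid within 20 degrees more: home is felt as a stop.
- gearcase: The grey gearcase, fixed, 76 mm high; origin on the table under the neck's axis; it reaches 75 mm to -x, 115 mm to +x (and there a 22 mm shaft stub, 55 mm longer, at 36 mm height) and 75 mm to either side; the neck stands 24 mm up from its top.
- tin_a: Fixed open red tin, 73 mm across, 50 mm high, on which the yellow cap is parked; origin at the centre of its underside.
- tin_b: Fixed open green tin, 73 mm across, 50 mm high, on which a red cap is parked; origin at the centre of its underside. The two tins swap places.
- red_cap: Bystander: round red cap, 70 mm flange, 42 mm knob 30 mm high, parked on the green tin; origin in the flange's underside. Leave it.
- oil_blue: Bystander: blue oil bottle, 76 mm across, 200 mm high, origin under its base.
- oil_green: Bystander: green oil bottle, 72 mm across, 190 mm high, origin under its base.
- spray_can: Bystander: spray can, 62 mm across, 170 mm high, origin under its base.
- grease_tub: Bystander: white tub with red lid, 90 mm across, 75 mm high, origin under its base.
- tape_roll: Bystander: roll of yellow tape lying flat, 96 mm across, 25 mm high, origin under its middle.
- wrench: Bystander: steel wrench lying flat, 200 mm long along its x.
- screwdriver: Bystander: red-handled screwdriver lying flat, 200 mm long along its x.
Things that resemble listed ones, but are neither listed nor needed, are in the scene too. Leave any purple look-alike of the part that bears cap_wing alone.

How it is judged:
By the outcome, as a careful person would: the job done as asked, in the order asked, and still so for the second after the job is handed in, with the robot touching nothing.
It also fails if it takes over 58 s, if anything falls off the work surface, if the arm or the gripper's body presses on something with over 40 N, if the wrist force passes 120 N, or if a joint passes its speed limit or range.

## Working session

There is one attempt and no reset: what is moved stays moved. The work goes in short steps, Python scripts to look and compute and a shell command to move; the robot and the scene stay as the last step left them, time stands still between calls to the robot, and variables do not carry over. Pictures are saved under pics/ and viewed, and the job is handed in when it is done.

```bash
mkdir -p pics; ls; python3 - <<'E'
from bench import manip, optics
import cv2
s=manip.read_state(); print(s)
for n in("scene","top","wrist"):
    d=optics.grab_frame(n); cv2.imwrite(f"pics/{n}0.png",d["frame"]); print(n,{k:v for k,v in d.items() if k!="frame"})
print(manip.grip_depth)
E
```

```text
pics
{'time': 0.0, 'joint_positions': array([-8.35443264e+01,  9.11173462e+00,  9.15710624e+01, -2.38577569e-03,
        7.94222637e+01, -1.20379910e+01]), 'dq': array([-0.0071585 , -0.02379091,  0.00341968,  0.01082089,  0.02015784,
       -0.02869764]), 'joint_torque': array([ 3.04816585e-04, -3.85576379e+01, -3.22105122e+01,  6.99710450e-02,
        3.79523356e-02, -1.45382269e-04]), 'ee_pos': array([ 0.18228463, -0.54469013,  0.2136376 ]), 'ee_rot': array([-1.79896761e+02, -1.96186172e-02,  1.84940870e+01]), 'ft_force': array([-0.21849527,  0.55637518, -0.50770112]), 'moment': array([ 0.0185372 , -0.01807669,  0.03972374]), 'grip_width': 0.09207220341532696}
scene {'fovy': 42.04290189373196, 'cx': 307.8504227869015, 'cy': 200.23845933345225, 'k1': -0.13532342022558166, 'eye': array([1.15981658, 0.55335967, 1.11846966]), 'rotation': array([-141.74220434,    0.80187175,  129.91980237])}
top {'fovy': 53.09922793566425, 'cx': 315.7255956788072, 'cy': 189.34550661596492, 'k1': 0.006910833889061694, 'eye': array([0.46063988, 0.00750161, 1.29263478]), 'rotation': array([-175.80460131,   -0.99418896,  -90.93629649])}
wrist {'fovy': 63.08806076509984, 'cx': 321.80968573597727, 'cy': 202.95808008523997, 'k1': -0.05610746346858554, 'hand_eye': array([[ 3.83774744e-04, -9.57635534e-01, -2.87982703e-01,
         8.00739027e-02],
       [ 9.99999796e-01,  2.20279692e-04,  6.00129812e-04,
         4.66591523e-05],
       [-5.11268892e-04, -2.87982874e-01,  9.57635423e-01,
        -1.70756946e-01],
       [ 0.00000000e+00,  0.00000000e+00,  0.00000000e+00,
         1.00000000e+00]])}
0.0187
```

View pics/scene0.png

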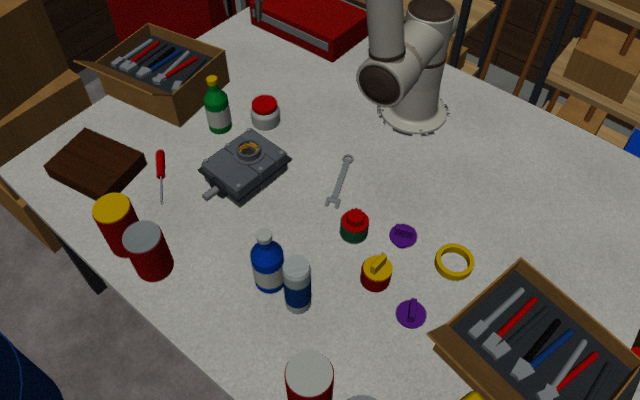

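View pics/top0.png

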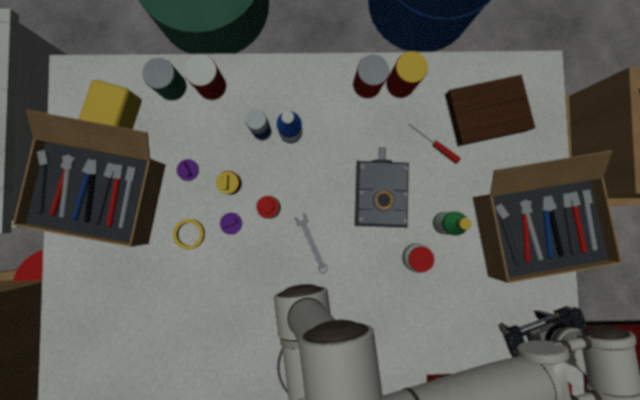

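View pics/wrist0.png

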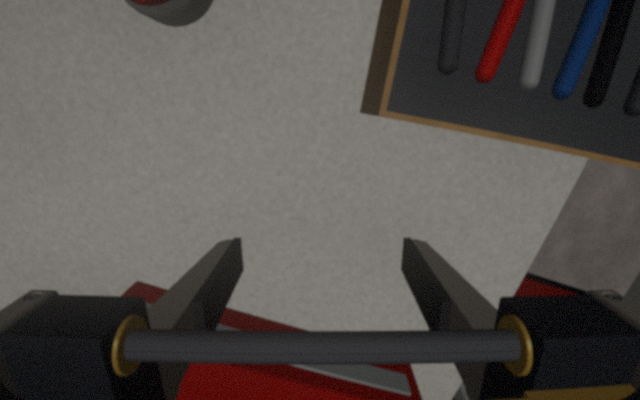

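Candidates for the cap: yellow cap with a bar on the red tin (top 228,182; scene 377,270). Look-alikes are the purple caps (top 187,170 and 231,223), the red cap (267,207), the tape roll (189,235), yellow-lid cans and a yellow box. I choose the one at (228,182) and will check it in crops.

```bash
cat > h.py <<'E'
import numpy as np, cv2
from scipy.spatial.transform import Rotation as R
from bench import manip, optics
def cam(d,st=None):
    f=200/np.tan(np.radians(d["fovy"]/2)); K=np.array([[f,0,d["cx"]],[0,f,d["cy"]],[0,0,1]])
    if "eye" in d: return K,d["k1"],np.array(d["eye"]),R.from_euler("xyz",d["rotation"],degrees=True).as_matrix()
    Rt=R.from_euler("xyz",st["ee_rot"],degrees=True).as_matrix(); H=d["hand_eye"]
    return K,d["k1"],st["ee_pos"]+Rt@H[:3,3],Rt@H[:3,:3]
def ray(c,p):
    K,k,e,Rm=c
    q=cv2.undistortPoints(np.array([[p]],float),K,np.array([k,0,0,0.]))[0,0]
    return e,Rm@np.array([q[0],q[1],1])
def onz(c,p,z):
    e,v=ray(c,p); return e+v*(z-e[2])/v[2]
def proj(c,X):
    K,k,e,Rm=c; return cv2.projectPoints(np.array([X],float),cv2.Rodrigues(Rm.T)[0],-Rm.T@e,K,np.array([k,0,0,0.]))[0][0,0]
def two(a,b):
    e1,v1=a;e2,v2=b; s=np.linalg.lstsq(np.c_[v1,-v2],e2-e1,rcond=None)[0]
    p,q=e1+v1*s[0],e2+v2*s[1]; return (p+q)/2,np.linalg.norm(p-q)
E
python3 - <<'E'
from h import *
T=optics.grab_frame("top");S=optics.grab_frame("scene")
t=T["frame"];s=S["frame"]
a=cv2.resize(t[140:240,170:290],None,fx=4,fy=4,interpolation=2);b=cv2.resize(t[140:240,330:430],None,fx=4,fy=4,interpolation=2)
cv2.imwrite("pics/tc.png",cv2.resize(np.hstack([a,b]),None,fx=.9,fy=.9))
a=cv2.resize(s[230:330,330:430],None,fx=4,fy=4,interpolation=2);b=cv2.resize(s[110:210,190:290],None,fx=4,fy=4,interpolation=2)
cv2.imwrite("pics/sc.png",np.hstack([a,b]))
c=cam(T)
print("cap",onz(c,(228,182),.072),"neck",onz(c,(384,200),.1))
hsv=cv2.cvtColor(t,cv2.COLOR_BGR2HSV);m=cv2.inRange(hsv,(20,120,80),(35,255,255))
n,l,st,ce=cv2.connectedComponentsWithStats(m)
for i in range(1,n):
    if st[i,4]>30: print("T",st[i],ce[i])
hsv=cv2.cvtColor(s,cv2.COLOR_BGR2HSV);m=cv2.inRange(hsv,(20,120,80),(35,255,255))
n,l,st,ce=cv2.connectedComponentsWithStats(m)
for i in range(1,n):
    if st[i,4]>30: print("S",st[i],ce[i])
E
```

```text
cap [0.57632469 0.25203344 0.072     ] neck [ 0.51276843 -0.21827916  0.1       ]
T [396  51  31  32 751] [411.28894807  66.53129161]
T [  79   80   50   48 1578] [103.53295311 103.84790875]
T [216 172  23  22 379] [227.13192612 182.24802111]
T [459 217  12  13 105] [464.54285714 223.21904762]
T [174 220  30  29 264] [188.14393939 233.78409091]
S [206  75  12  11  95] [210.94736842  79.48421053]
S [ 92 192  38  31 895] [110.49944134 207.25921788]
S [435 243  39  38 693] [453.998557  261.4978355]
S [363 253  30  28 574] [377.36585366 267.42160279]
S [462 391  23   9 125] [473.448 396.072]
```

View pics/tc.png

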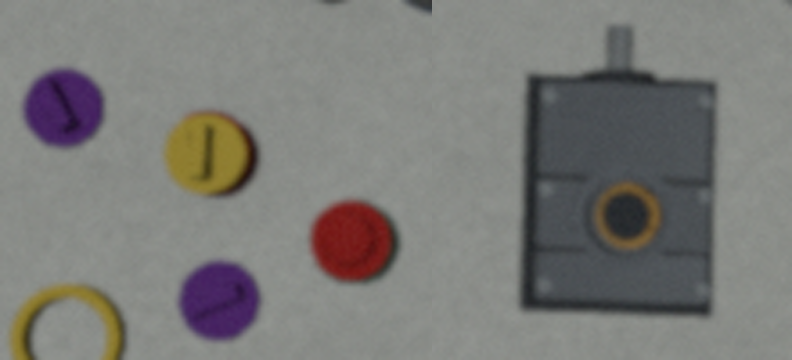

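View pics/sc.png

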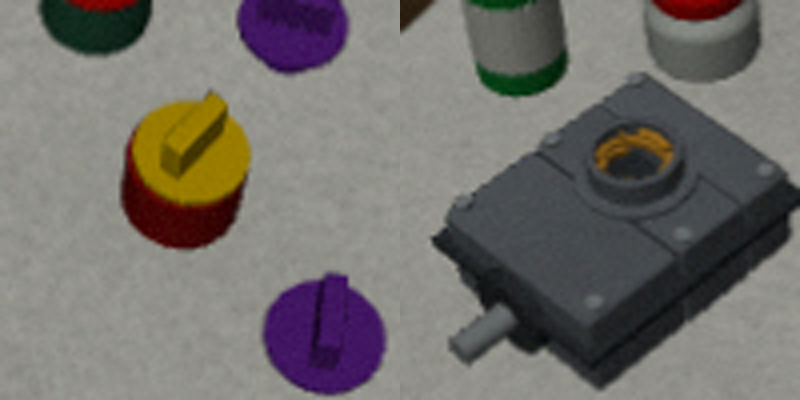

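The crop confirms it: yellow cap with a bar on the red tin, wing running roughly along world x. I go first over the neck to measure it with the empty gripper.

```bash
python3 -m handwheel '[[0,0,-0.07,0,0,0.215],[0,0,-0.07,0,0,0.215],[0,0,-0.07,0,0,0.215],[0.069,-0.068,0,0,0,0],[0.069,-0.068,0,0,0,0],[0.069,-0.068,0,0,0,0],[0.069,-0.068,0,0,0,0],[0.069,-0.068,0,0,0,0],[0.069,-0.068,0,0,0,0],[0.069,-0.068,0,0,0,0]]' -1
python3 -m handwheel '[[0.069,-0.068,0,0,0,0],[0.069,-0.068,0,0,0,0],[0.069,-0.068,0,0,0,0],[0.069,-0.068,0,0,0,0],[0.05,-0.05,0,0,0,0],[0,0,0,0,0,0],[0,0,0,0,0,0],[0,0,0,0,0,0],[0,0,0,0,0,0],[0,0,0,0,0,0]]'
cat > w.py <<'E'
from h import *
import sys
s=manip.read_state();d=optics.grab_frame("wrist")
cv2.imwrite(f"pics/{sys.argv[1]}.png",d["frame"])
import pickle;pickle.dump((s,d),open(f"{sys.argv[1]}.pkl","wb"))
print(s["time"],s["ee_pos"],s["ee_rot"],s["joint_positions"])
E
python3 w.py w1
```

```text
time: 1.08
ee_pos: [0.3765, -0.3532, 0.2986]
ee_rot: [180.0, -0.0, 0.0]
ft_force: [0.6, 0.5, 0.3]
grip_width: 0.0918
time: 1.92
ee_pos: [0.5051, -0.2271, 0.2986]
ee_rot: [180.0, 0.0, -0.1]
ft_force: [0.2, 0.1, -0.2]
grip_width: 0.0917
1.9167 [ 0.50513741 -0.22708349  0.2986281 ] [ 1.79990171e+02  7.84268885e-03 -9.47774359e-02] [-3.67017529e+01  3.44335331e+00  8.81679505e+01 -1.25721307e-02
  8.83891305e+01  5.33933773e+01]
```

View pics/w1.png

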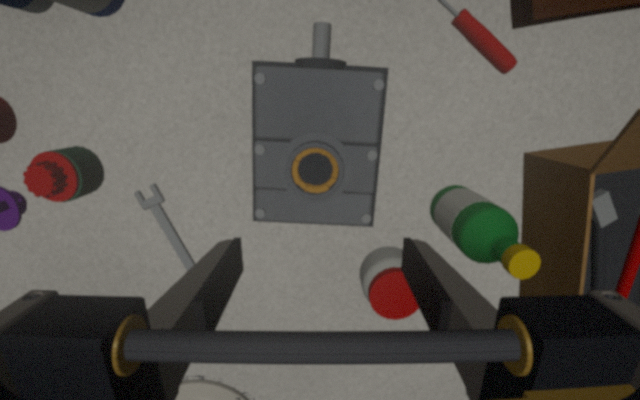

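The wrist view shows the neck with its brass lands at about (315,169). Next I fit the circles.

```bash
cat > n.py <<'E'
from h import *
import pickle
s,d=pickle.load(open("w1.pkl","rb"));c=cam(d,s);f=d["frame"]
hsv=cv2.cvtColor(f,cv2.COLOR_BGR2HSV)
m=cv2.inRange(hsv,(8,90,60),(30,255,255))[130:210,270:360]
pts=cv2.findNonZero(m).reshape(-1,2)+[270,130]
x,y,w,h=cv2.boundingRect(pts);print(x,y,w,h)
hull=cv2.convexHull(pts.astype(np.int32));el=cv2.fitEllipse(hull);print("brass hull",el)
for z in(.1,.095,.09):
    P=np.array([onz(c,p[0],z) for p in hull.astype(float)])
    ctr,r=cv2.minEnclosingCircle(P[:,:2].astype(np.float32)*1000);print(z,ctr,r,"ell ctr",onz(c,el[0],z))
# inner hole
m2=(m>0).astype(np.uint8); 
cs,hi=cv2.findContours(m2,cv2.RETR_CCOMP,cv2.CHAIN_APPROX_NONE)
for q,hh in zip(cs,hi[0]):
    if hh[3]>=0 and len(q)>20: e=cv2.fitEllipse(q+np.array([270,130]));print("hole",e,onz(c,e[0],.088))
# gearcase dark edge
g=cv2.cvtColor(f,cv2.COLOR_BGR2GRAY)
cv2.imwrite("pics/n1.png",cv2.resize(cv2.convertScaleAbs(f[110:230,250:380],alpha=1.8),None,fx=5,fy=5,interpolation=2))
# top view
t=optics.grab_frame("top");ct=cam(t);hsv=cv2.cvtColor(t["frame"],cv2.COLOR_BGR2HSV)
m=cv2.inRange(hsv,(8,90,50),(30,255,255))[180:220,365:405];pts=cv2.findNonZero(m).reshape(-1,2)+[365,180]
el=cv2.fitEllipse(cv2.convexHull(pts.astype(np.int32)));print("top",el,onz(ct,el[0],.095))
t=optics.grab_frame("scene");ct2=cam(t);hsv=cv2.cvtColor(t["frame"],cv2.COLOR_BGR2HSV)
E
python3 n.py
```

```text
292 148 47 45
brass hull ((314.5733947753906, 170.17062377929688), (45.62190628051758, 47.03134536743164), 99.88372802734375)
0.1 (512.9964599609375, -219.640625) 27.12504768371582 ell ctr [ 0.51363899 -0.21956413  0.1       ]
0.095 (512.0174560546875, -219.53167724609375) 27.492210388183594 ell ctr [ 0.51266864 -0.21945416  0.095     ]
0.09 (511.0384216308594, -219.42276000976562) 27.8593692779541 ell ctr [ 0.51169829 -0.21934419  0.09      ]
hole ((314.9229431152344, 168.61563110351562), (32.77714920043945, 34.75808334350586), 92.99493408203125) [ 0.51318    -0.21972848  0.088     ]
top ((390.9585266113281, 202.56472778320312), (3.2377243041992188, 6.365757942199707), 86.69182586669922) [ 0.50495975 -0.23994867  0.095     ]
```

View pics/n1.png

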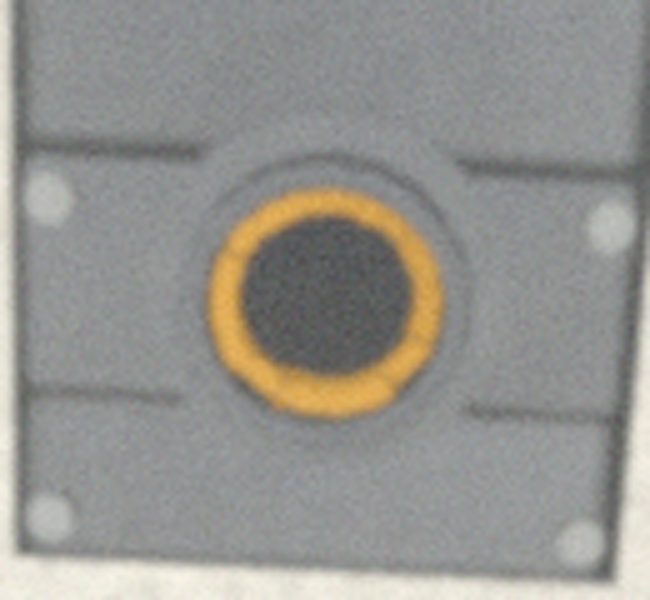

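```bash
python3 -m handwheel '[[0.014,-0.1,0,0,0,0],[0.014,-0.1,0,0,0,0],[0.014,-0.1,0,0,0,0],[0.014,-0.1,0,0,0,0],[0.014,-0.1,0,0,0,0],[0.014,-0.1,0,0,0,0],[0.014,-0.1,0,0,0,0],[0.014,-0.1,0,0,0,0],[0.014,-0.1,0,0,0,0],[0.014,-0.1,0.03,0,0,0]]'
python3 -m handwheel '[[0.01,-0.1,0.05,0,0,0],[0.01,-0.1,0.05,0,0,0],[0,0,0.05,0,0,0],[0,0,0.04,0,0,0],[0,0,0,0,0,0],[0,0,0,0,0,0],[0,0,0,0,0,0],[0,0,0,0,0,0],[0,0,0,0,0,0],[0,0,0,0,0,0]]'
python3 w.py w2
```

```text
time: 2.9
ee_pos: [0.563, 0.1754, 0.2894]
ee_rot: [-180.0, -0.3, -0.0]
ft_force: [0.6, -0.5, 0.6]
grip_width: 0.0918
time: 3.73
ee_pos: [0.5698, 0.2476, 0.2149]
ee_rot: [-180.0, -0.1, -0.0]
ft_force: [-0.3, 0.7, 1.1]
grip_width: 0.092
3.7333 [0.56976931 0.24759042 0.21487872] [-1.79972195e+02 -1.13174749e-01 -1.82489619e-02] [1.23575900e+01 1.57484135e+01 8.36976223e+01 2.94384783e-03
 8.04374601e+01 1.02375325e+02]
```

View pics/w2.png

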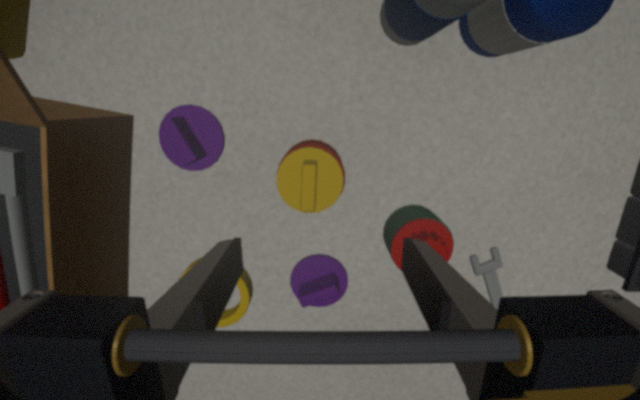

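The wrist view shows the yellow flange centred near (311,180), with the wing almost vertical in the image. The purple caps are at (191,137) and (319,280).

```bash
cat > c.py <<'E'
from h import *
import pickle,sys
s,d=pickle.load(open("w2.pkl","rb"));c=cam(d,s);f=d["frame"]
hsv=cv2.cvtColor(f,cv2.COLOR_BGR2HSV)
m=cv2.inRange(hsv,(20,100,50),(35,255,255));m[:130]=0;m[230:]=0;m[:,:260]=0;m[:,360:]=0
hull=cv2.convexHull(cv2.findNonZero(m));el=cv2.fitEllipse(hull);print(el,onz(c,el[0],.056))
P=np.array([onz(c,p[0],.056) for p in hull.astype(float)]);print(cv2.minEnclosingCircle(P[:,:2].astype(np.float32)*1000))
v=cv2.convertScaleAbs(f[130:230,260:360],alpha=1.6)
cv2.imwrite("pics/c1.png",cv2.resize(v,None,fx=6,fy=6,interpolation=2))
print("tcp px",proj(c,s["ee_pos"]*[1,1,0]+[0,0,.088]))
E
python3 c.py
```

```text
((309.45458984375, 179.75454711914062), (65.14271545410156, 66.40994262695312), 107.73038482666016) [0.57624893 0.25972292 0.056     ]
((575.3295288085938, 259.6773986816406), 34.6888542175293)
tcp px [321.12445471 193.81348451]
```

View pics/c1.png

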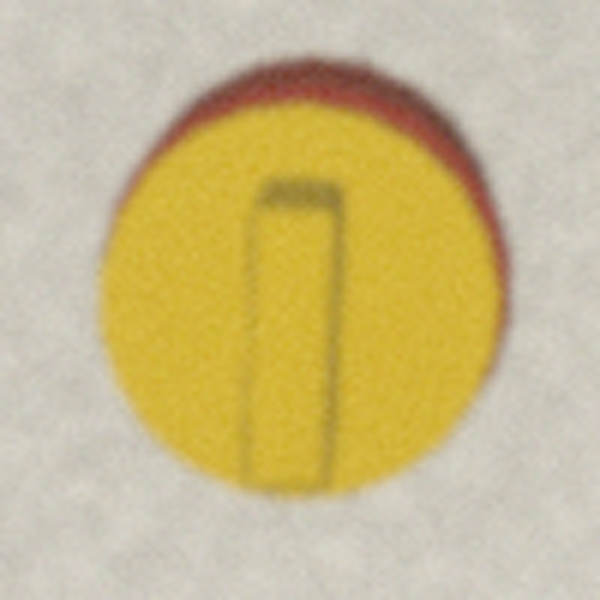

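```bash
python3 - <<'E'
from h import *
import pickle
s,d=pickle.load(open("w2.pkl","rb"));c=cam(d,s)
L=lambda p:onz(c,(260+p[0]/6,130+p[1]/6),.088)
q=[L(p) for p in((257,205),(336,207),(245,490),(327,490))]
a=(q[0]+q[1])/2;b=(q[2]+q[3])/2
print(np.linalg.norm(a-b),np.linalg.norm(q[0]-q[1]),np.linalg.norm(q[2]-q[3]),(a+b)/2,np.degrees(np.arctan2(*(a-b)[[1,0]])), s["ee_pos"])
E
```

```text
0.04595627805501769 0.01214303576273382 0.013145536603607713 [0.57495449 0.25945662 0.088     ] -2.708859436390089 [0.56976931 0.24759042 0.21487872]
```

```bash
python3 -m handwheel '[[0.013,-0.03,0.03,0,0,0.094],[0,0,0.06,0,0,0],[0,0,0.06,0,0,0],[0,0,0.06,0,0,0],[0,0,0.06,0,0,0],[0,0,0.05,0,0,0],[0,0,0.03,0,0,0],[0,0,0.02,0,0,0],[0,0,0.015,0,0,0],[0,0,0,0,0,0]]'
python3 -m handwheel '[[0,0,0,0,0,0],[0,0,0,0,0,0],[0,0,0,0,0,0],[0,0,0,0,0,0],[0,0,0,0,0,0],[0,0,0,0,0,0],[0,0,0,0,0,0],[0,0,0,0,0,0],[0,0,0,0,0,0],[0,0,0,0,0,0]]' 1 25
python3 w.py w3
```

```text
time: 4.62
ee_pos: [0.5742, 0.2597, 0.0592]
ee_rot: [180.0, 0.0, -2.7]
ft_force: [0.0, 0.4, 0.8]
grip_width: 0.0919
time: 5.45
ee_pos: [0.5743, 0.2598, 0.0596]
ee_rot: [-180.0, 0.0, -2.7]
ft_force: [-0.6, 0.0, -0.7]
grip_width: 0.0274
5.45 [0.57428049 0.25982376 0.05958025] [-1.79999587e+02  3.35030075e-03 -2.67617485e+00] [1.33772743e+01 2.59628373e+01 8.90999873e+01 1.46090788e-03
 6.49402808e+01 1.06052830e+02]
```

View pics/w3.png

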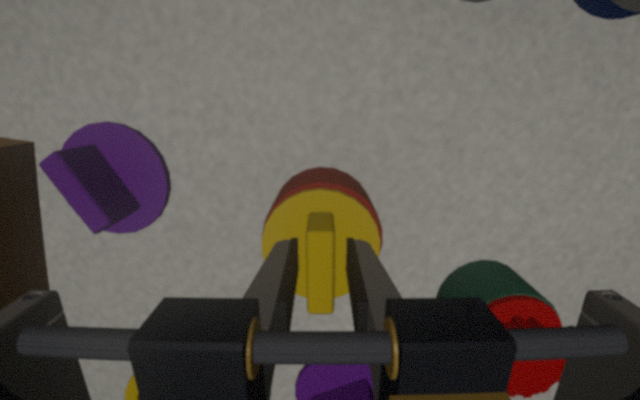

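```bash
python3 -m handwheel '[[0,0,0,0,0,0],[0,0,0,0,0,0],[0,0,0,0,0,0],[0,0,0,0,0,0],[0,0,0,0,0,0],[0,0,-0.02,0,0,0],[0,0,-0.03,0,0,0],[0,0,-0.04,0,0,0],[0,0,-0.05,0,0,0],[0,0,-0.05,0,0,0]]'
python3 -m handwheel '[[0,0,-0.07,0,0,0],[0,0,-0.07,0,0,0],[0,0,-0.04,0,0,0],[0,0,0,0,0,0],[0,0,0,0,0,0],[0,0,0,0,0,0],[0,0,0,0,0,0],[0,0,0,0,0,0],[0,0,0,0,0,0],[0,0,0,0,0,0]]'
python3 w.py w4
```

```text
time: 6.33
ee_pos: [0.5743, 0.2598, 0.1374]
ee_rot: [180.0, -0.0, -2.7]
ft_force: [0.9, -0.5, -0.9]
grip_width: 0.014
time: 7.17
ee_pos: [0.5739, 0.2597, 0.2067]
ee_rot: [180.0, 0.1, -2.7]
ft_force: [0.5, -0.5, -1.9]
grip_width: 0.0137
7.1667 [0.57391178 0.25972367 0.20670317] [ 1.79977378e+02  8.30498879e-02 -2.67553797e+00] [1.33762079e+01 1.74997548e+01 8.24926958e+01 1.24257255e-03
 8.00936163e+01 1.06051515e+02]
```

View pics/w4.png

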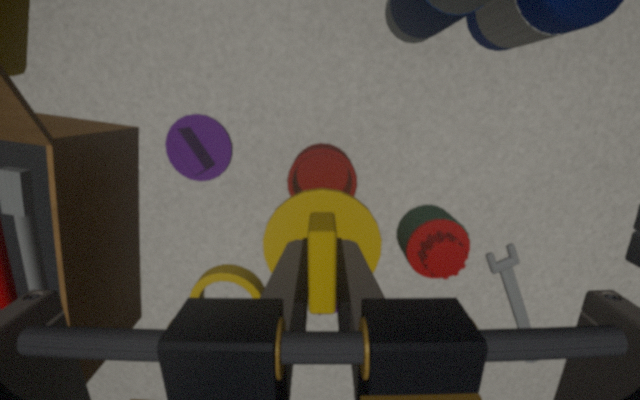

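The cap is held, its flange is level, and the tin underneath is empty. Now I measure the cap axis in the tool frame.

```bash
python3 - <<'E'
from h import *
import pickle
from scipy.optimize import least_squares
s,d=pickle.load(open("w4.pkl","rb"));f=d["frame"];c=cam(d,s)
hsv=cv2.cvtColor(f,cv2.COLOR_BGR2HSV)
m=cv2.inRange(hsv,(20,100,50),(35,255,255));m[:170]=0;m[262:]=0;m[:,:255]=0;m[:,395:]=0
pts=[]
for r in range(190,262):
    xs=np.flatnonzero(m[r]); 
    if len(xs)>10: pts+=[(xs[0],r),(xs[-1]+1,r)]
z=s["ee_pos"][2]-.0036
P=np.array([onz(c,p,z) for p in np.array(pts,float)])[:,:2]
g=least_squares(lambda q:np.hypot(*(P-q[:2]).T)-q[2],[.574,.26,.035],loss="soft_l1",f_scale=.001)
print(g.x,np.abs(g.fun).mean())
Rt=R.from_euler("xyz",s["ee_rot"],degrees=True).as_matrix()
print("tool off",Rt.T@(np.r_[g.x[:2],z]-s["ee_pos"]))
E
```

```text
[0.57531105 0.2587063  0.03444641] 0.0002081892394842305
tool off [0.00145046 0.00094952 0.00359828]
```

```bash
python3 -m handwheel '[[-0.004,0.04,0,0,0,0],[-0.0077,0.0925,0,0,0,0],[-0.0077,0.0925,0,0,0,0],[-0.0077,0.0925,0,0,0,0],[-0.0077,0.0925,0,0,0,0],[-0.0077,0.0925,0,0,0,0],[-0.0077,0.0925,0,0,0,0],[-0.0077,0.0925,0,0,0,0],[-0.0077,0.0925,0,0,0,0],[-0.0077,0.0925,0,0,0,0]]'
python3 -m handwheel '[[-0.0077,0.0925,0,0,0,0],[-0.0077,0.0925,0,0,0,0],[-0.0077,0.0925,0,0,0,0],[-0.004,0.0525,0.02,0,0,0],[0,0,0.045,0,0,0],[0,0,0,0,0,0],[0,0,0,0,0,0],[0,0,0,0,0,0],[0,0,0,0,0,0],[0,0,0,0,0,0]]'
python3 w.py w5
python3 - <<'E'
from h import *
d=optics.grab_frame("scene");c=cam(d);print(manip.read_state()["ft_force"])
cv2.imwrite("pics/s5.png",cv2.resize(d["frame"][90:210,180:320],None,fx=5,fy=5,interpolation=2))
E
```

```text
time: 8.05
ee_pos: [0.5282, -0.0891, 0.2077]
ee_rot: [180.0, -0.0, -2.7]
ft_force: [0.5, -0.5, -1.7]
grip_width: 0.0138
time: 8.88
ee_pos: [0.5124, -0.2184, 0.1827]
ee_rot: [179.9, -0.1, -2.6]
ft_force: [-0.8, -0.3, -1.4]
grip_width: 0.0138
8.8833 [ 0.51240802 -0.21837997  0.18270845] [ 1.79947180e+02 -8.28831020e-02 -2.60289975e+00] [-3.55140677e+01  7.82189472e+00  9.65795335e+01  7.12859465e-04
  7.55002910e+01  5.70886923e+01]
[-0.08153777 -0.20633919 -0.46214863]
```

View pics/w5.png

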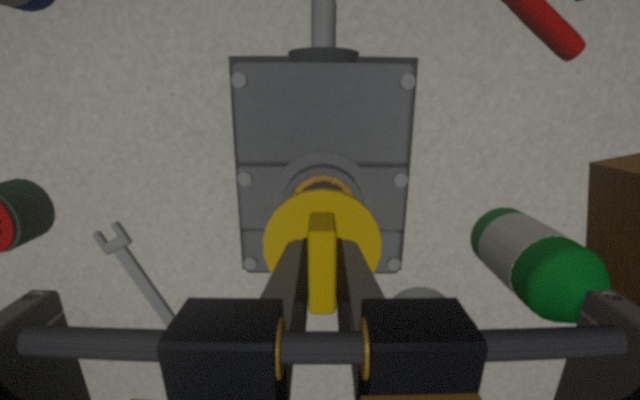

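View pics/s5.png

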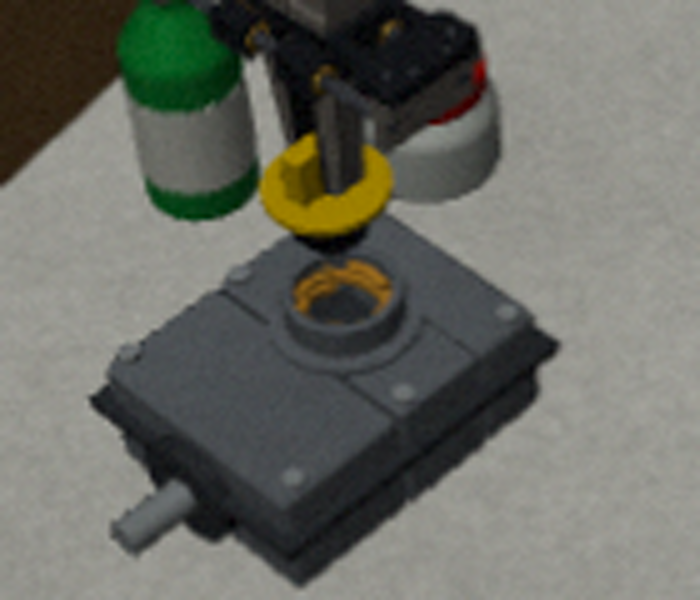

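```bash
python3 -m handwheel '[[-0.0022,0.0006,0.03,0,0,0],[0,0,0.03,0,0,0],[0,0,0.03,0,0,0],[0,0,0.02,0,0,0],[0,0,0.01,0,0,0],[0,0,0.01,0,0,0],[0,0,0.008,0,0,0],[0,0,0.006,0,0,0],[0,0,0,0,0,0],[0,0,0,0,0,0]]'
python3 -c "
from bench import manip
s=manip.read_state();print(s['ee_pos'],s['ft_force'],s['moment'])"
```

```text
time: 9.82
ee_pos: [0.511, -0.2191, 0.1243]
ee_rot: [180.0, -0.0, -2.7]
ft_force: [-0.6, 0.5, -1.5]
grip_width: 0.0139
[ 0.51100001 -0.21910984  0.12425179] [-0.6151358   0.48454742 -1.53701932] [ 0.06094443 -0.03032335 -0.0165936 ]
```

```bash
python3 -m handwheel '[[0,0,0.002,0,0,0],[0,0,0.002,0,0,0],[0,0,0.002,0,0,0],[0,0,0.002,0,0,0],[0,0,0,0,0,0],[0,0,0,0,0,0],[0,0,0,0,0,0],[0,0,0,0,0,0],[0,0,0,0,0,0],[0,0,0,0,0,0]]'
python3 -c "
from bench import manip
s=manip.read_state();print(s['ee_pos'],s['ft_force'],s['moment'])"
```

```text
time: 10.65
ee_pos: [0.5109, -0.219, 0.1209]
ee_rot: [180.0, -0.0, -2.7]
ft_force: [-1.0, -0.5, -0.3]
grip_width: 0.0138
[ 0.51087107 -0.21901862  0.12087607] [-0.9828004  -0.46361152 -0.29107012] [0.01511053 0.03164262 0.0095845 ]
```

```bash
python3 -m handwheel '[[0,0,0.002,0,0,0],[0,0,0.002,0,0,0],[0,0,0,0,0,0],[0,0,0,0,0,0],[0,0,0,0,0,0],[0,0,0,0,0,0],[0,0,0,0,0,0],[0,0,0,0,0,0],[0,0,0,0,0,0],[0,0,0,0,0,0]]'
python3 -c "
from bench import manip
s=manip.read_state();print(s['ee_pos'],s['ft_force'],s['moment'])"
```

```text
time: 11.48
ee_pos: [0.5109, -0.219, 0.1192]
ee_rot: [-180.0, -0.0, -2.7]
ft_force: [0.6, 0.6, -1.4]
grip_width: 0.0141
[ 0.51085625 -0.21899276  0.11922599] [ 0.56198244  0.57471277 -1.43366193] [ 0.04655835 -0.01863282  0.01200375]
```

```bash
python3 -m handwheel '[[0,0,0.002,0,0,0],[0,0,0.002,0,0,0],[0,0,0,0,0,0],[0,0,0,0,0,0],[0,0,0,0,0,0],[0,0,0,0,0,0],[0,0,0,0,0,0],[0,0,0,0,0,0],[0,0,0,0,0,0],[0,0,0,0,0,0]]'
python3 -c "
from bench import manip
s=manip.read_state();print(s['ee_pos'],s['ft_force'],s['moment'])"
```

```text
time: 12.32
ee_pos: [0.5108, -0.219, 0.1176]
ee_rot: [180.0, 0.0, -2.7]
ft_force: [0.9, -0.2, -0.6]
grip_width: 0.0141
[ 0.5108336  -0.21897528  0.11761797] [ 0.87281907 -0.17168916 -0.6015461 ] [0.05510264 0.0524091  0.0244763 ]
```

```bash
python3 -m handwheel '[[0,0,0.002,0,0,0],[0,0,0.002,0,0,0],[0,0,0,0,0,0],[0,0,0,0,0,0],[0,0,0,0,0,0],[0,0,0,0,0,0],[0,0,0,0,0,0],[0,0,0,0,0,0],[0,0,0,0,0,0],[0,0,0,0,0,0]]'
python3 -c "
from bench import manip
s=manip.read_state();print(s['ee_pos'],s['ft_force'],s['moment'])"
```

```text
time: 13.15
ee_pos: [0.511, -0.2191, 0.1173]
ee_rot: [180.0, -0.0, -2.7]
ft_force: [-2.6, 0.7, 7.0]
grip_width: 0.0139
[ 0.51104791 -0.21912871  0.1172954 ] [-2.59940721  0.71608297  7.01920857] [0.41601446 0.58632241 0.05979186]
```

```bash
python3 -m handwheel '[[-0.0015,0.0003,-0.0015,0,0,-0.2],[0,0.0003,-0.00125,0,0,-0.2],[0,0.0003,-0.00125,0,0,-0.2],[0,0,0,0,0,0],[0,0,0,0,0,0],[0,0,0,0,0,0],[0,0,0,0,0,0],[0,0,0,0,0,0],[0,0,0,0,0,0],[0,0,0,0,0,0]]'
python3 -c "
from bench import manip
s=manip.read_state();print(s['ee_pos'],s['ft_force'],s['moment'])"
```

```text
time: 13.98
ee_pos: [0.5113, -0.2196, 0.1188]
ee_rot: [179.9, -0.1, 14.3]
ft_force: [0.5, 2.5, 6.6]
grip_width: 0.0138
[ 0.51132869 -0.21961141  0.11881677] [0.47276503 2.51159277 6.57780126] [ 0.35368817 -0.16622181  0.02983951]
```

```bash
python3 -m handwheel '[[0,-0.001,-0.00125,0,0,-0.2],[0,0,-0.00125,0,0,-0.2],[0,0,0,0,0,0],[0,0,0,0,0,0],[0,0,0,0,0,0],[0,0,0,0,0,0],[0,0,0,0,0,0],[0,0,0,0,0,0],[0,0,0,0,0,0],[0,0,0,0,0,0]]'
python3 -c "
from bench import manip
s=manip.read_state();print(s['ee_pos'],s['ft_force'],s['moment'])"
```

```text
time: 14.82
ee_pos: [0.5112, -0.2195, 0.1198]
ee_rot: [179.9, -0.1, 25.7]
ft_force: [1.8, 0.8, 5.9]
grip_width: 0.0139
[ 0.51117094 -0.21950948  0.11975435] [1.76889194 0.79077717 5.88647003] [ 0.2517674  -0.36952732  0.01060444]
```

```bash
python3 -m handwheel '[[0.0007,0,-0.00125,0,0,-0.2],[0,0,-0.001,0,0,-0.2],[0,0,0,0,0,0],[0,0,0,0,0,0],[0,0,0,0,0,0],[0,0,0,0,0,0],[0,0,0,0,0,0],[0,0,0,0,0,0],[0,0,0,0,0,0],[0,0,0,0,0,0]]'
python3 -c "
from bench import manip
s=manip.read_state();print(s['ee_pos'],s['ft_force'],s['moment'])"
```

```text
time: 15.65
ee_pos: [0.5114, -0.2196, 0.1207]
ee_rot: [179.8, -0.0, 37.1]
ft_force: [1.6, 0.3, 5.8]
grip_width: 0.0137
[ 0.51140171 -0.21960035  0.12068211] [1.63877924 0.32072766 5.79975078] [ 0.04484461 -0.30455451  0.03810822]
```

```bash
python3 -m handwheel '[[0.0005,0,-0.001,0,0,-0.1],[0,0,-0.0005,0,0,-0.1],[0,0,0,0,0,0],[0,0,0,0,0,0],[0,0,0,0,0,0],[0,0,0,0,0,0],[0,0,0,0,0,0],[0,0,0,0,0,0],[0,0,0,0,0,0],[0,0,0,0,0,0]]'
python3 -c "
from bench import manip
s=manip.read_state();print(s['ee_pos'],s['ft_force'],s['moment'])"
```

```text
time: 16.48
ee_pos: [0.5112, -0.2192, 0.1206]
ee_rot: [179.9, -0.0, 43.1]
ft_force: [5.1, -2.8, 3.9]
grip_width: 0.0138
[ 0.51118854 -0.21924189  0.12059753] [ 5.11014273 -2.83783526  3.8512196 ] [-0.60069429 -0.97499562 -0.02494747]
```

```bash
python3 -m handwheel '[[0,0.0015,0,0,0,-0.06],[0,0,0.0005,0,0,-0.05],[0,0,0,0,0,0],[0,0,0,0,0,0],[0,0,0,0,0,0],[0,0,0,0,0,0],[0,0,0,0,0,0],[0,0,0,0,0,0],[0,0,0,0,0,0],[0,0,0,0,0,0]]'
python3 -c "
from bench import manip
s=manip.read_state();print(s['ee_pos'],s['ft_force'],s['moment'])"
```

```text
time: 17.32
ee_pos: [0.5113, -0.2194, 0.1198]
ee_rot: [179.9, -0.0, 46.3]
ft_force: [5.4, -2.8, 2.5]
grip_width: 0.0139
[ 0.5112678  -0.21937295  0.11981673] [ 5.3842461  -2.8093445   2.52066844] [-0.61503134 -1.03914978 -0.07228712]
```

```bash
python3 -m handwheel '[[0,0.0015,0.001,0,0,0],[0,0,0.001,0,0,0],[0,0,0.001,0,0,0],[0,0,0,0,0,0],[0,0,0,0,0,0],[0,0,0,0,0,0],[0,0,0,0,0,0],[0,0,0,0,0,0],[0,0,0,0,0,0],[0,0,0,0,0,0]]'
python3 -c "
from bench import manip
s=manip.read_state();print(s['ee_pos'],s['ft_force'],s['moment'],s['ee_rot'])"
```

```text
time: 18.15
ee_pos: [0.5113, -0.2195, 0.1185]
ee_rot: [-180.0, 0.0, 46.3]
ft_force: [4.6, -3.2, 0.1]
grip_width: 0.0138
[ 0.51126208 -0.21953167  0.11850737] [ 4.58510291 -3.21576274  0.11014395] [-0.76803725 -0.81781335  0.03638651] [-1.79984333e+02  1.22235938e-02  4.63137430e+01]
```

```bash
python3 -m handwheel '[[0,0.0015,0.002,0,0,0],[0,0,0.002,0,0,0],[0,0,0.002,0,0,0],[0,0,0.002,0,0,0],[0,0,0,0,0,0],[0,0,0,0,0,0],[0,0,0,0,0,0],[0,0,0,0,0,0],[0,0,0,0,0,0],[0,0,0,0,0,0]]'
python3 -c "
from bench import manip
s=manip.read_state();print(s['ee_pos'],s['ft_force'],s['moment'],s['ee_rot'])"
```

```text
time: 18.98
ee_pos: [0.5114, -0.2196, 0.115]
ee_rot: [-179.9, 0.0, 46.3]
ft_force: [0.5, -0.0, -2.0]
grip_width: 0.0139
[ 0.5114222  -0.21957705  0.11502257] [ 0.51648782 -0.02139643 -1.95425579] [-0.2046493  -0.29574229  0.03851403] [-1.79923679e+02  5.80091282e-03  4.63111498e+01]
```

```bash
python3 -m handwheel '[[0,0,0.0015,0,0,0],[0,0,0.0015,0,0,0],[0,0,0.0015,0,0,0],[0,0,0,0,0,0],[0,0,0,0,0,0],[0,0,0,0,0,0],[0,0,0,0,0,0],[0,0,0,0,0,0],[0,0,0,0,0,0],[0,0,0,0,0,0]]'
python3 -c "
from bench import manip
s=manip.read_state();print(s['ee_pos'],s['ft_force'],s['moment'],s['ee_rot'])"
```

```text
time: 19.82
ee_pos: [0.5118, -0.2199, 0.1137]
ee_rot: [-180.0, -0.0, 46.3]
ft_force: [-0.2, -0.1, 0.7]
grip_width: 0.0137
[ 0.511837   -0.21993174  0.11374551] [-0.17208213 -0.06350966  0.73047513] [0.0508003  0.06882411 0.01847183] [-1.79997480e+02 -3.00590250e-03  4.63091114e+01]
```

```bash
python3 -m handwheel '[[0,0,0.0015,0,0,0.1],[0,0,0.001,0,0,0.2],[0,0,0.00125,0,0,0.2],[0,0,0,0,0,0],[0,0,0,0,0,0],[0,0,0,0,0,0],[0,0,0,0,0,0],[0,0,0,0,0,0],[0,0,0,0,0,0],[0,0,0,0,0,0]]'
python3 -c "
from bench import manip
s=manip.read_state();print(s['ee_pos'],s['ft_force'],s['moment'],s['ee_rot'])"
```

```text
time: 20.65
ee_pos: [0.512, -0.2201, 0.1124]
ee_rot: [180.0, -0.0, 32.0]
ft_force: [1.0, -0.5, 2.0]
grip_width: 0.0141
[ 0.51204026 -0.22008772  0.11242503] [ 1.00029079 -0.53996542  1.96377077] [-0.11460691 -0.04894967 -0.03549875] [ 1.79969155e+02 -1.21600325e-02  3.20165047e+01]
```

```bash
python3 -m handwheel '[[0,0,0.0015,0,0,0.2],[0,0,0.0014,0,0,0.2],[0,0,0.00125,0,0,0.2],[0,0,0,0,0,0],[0,0,0,0,0,0],[0,0,0,0,0,0],[0,0,0,0,0,0],[0,0,0,0,0,0],[0,0,0,0,0,0],[0,0,0,0,0,0]]'
python3 -c "
from bench import manip
s=manip.read_state();print(s['ee_pos'],s['ft_force'],s['moment'],s['ee_rot'])"
```

```text
time: 21.48
ee_pos: [0.5121, -0.22, 0.1109]
ee_rot: [180.0, -0.0, 14.9]
ft_force: [1.2, 1.5, 5.5]
grip_width: 0.0137
[ 0.51212835 -0.21997389  0.11091699] [1.22280943 1.47875024 5.51144658] [ 0.22574513 -0.03438013 -0.03175813] [ 1.79983591e+02 -3.42681290e-02  1.48568009e+01]
```

```bash
python3 -m handwheel '[[0,0,0.0012,0,0,0.2],[0,0,0.0012,0,0,0.2],[0,0,0,0,0,0],[0,0,0,0,0,0],[0,0,0,0,0,0],[0,0,0,0,0,0],[0,0,0,0,0,0],[0,0,0,0,0,0],[0,0,0,0,0,0],[0,0,0,0,0,0]]'
python3 -c "
from bench import manip
s=manip.read_state();print(s['ee_pos'],s['ft_force'],s['moment'],s['ee_rot'])"
```

```text
time: 22.32
ee_pos: [0.512, -0.2198, 0.1099]
ee_rot: [-180.0, -0.0, 3.4]
ft_force: [0.4, 1.3, 5.4]
grip_width: 0.0141
[ 0.51204638 -0.21977432  0.10988678] [0.42012792 1.25388401 5.42382394] [ 0.32173374  0.04193281 -0.06735785] [-1.79984545e+02 -2.35940764e-02  3.39470471e+00]
```

```bash
python3 -m handwheel '[[0,0,0.0012,0,0,0.2],[0,0,0,0,0,0],[0,0,0,0,0,0],[0,0,0,0,0,0],[0,0,0,0,0,0],[0,0,0,0,0,0],[0,0,0,0,0,0],[0,0,0,0,0,0],[0,0,0,0,0,0],[0,0,0,0,0,0]]'
python3 -c "
from bench import manip
s=manip.read_state();print(s['ee_pos'],s['ft_force'],s['moment'],s['ee_rot'])"
```

```text
time: 23.15
ee_pos: [0.5121, -0.2196, 0.1096]
ee_rot: [-180.0, -0.0, -2.3]
ft_force: [0.3, 2.0, 6.7]
grip_width: 0.0141
[ 0.51213638 -0.21961656  0.10957276] [0.32361265 2.02836071 6.74289071] [ 0.49308625 -0.01159422 -0.115927  ] [-1.79968554e+02 -3.21556851e-02 -2.33079597e+00]
```

```bash
python3 -m handwheel '[[0,0,0.0006,0,0,0.2],[0,0,0,0,0,0],[0,0,0,0,0,0],[0,0,0,0,0,0],[0,0,0,0,0,0],[0,0,0,0,0,0],[0,0,0,0,0,0],[0,0,0,0,0,0],[0,0,0,0,0,0],[0,0,0,0,0,0]]'
python3 -c "
from bench import manip
s=manip.read_state();print(s['ee_pos'],s['ft_force'],s['moment'],s['ee_rot'])"
```

```text
time: 23.98
ee_pos: [0.5123, -0.2193, 0.1096]
ee_rot: [-179.9, -0.0, -8.1]
ft_force: [-0.3, 3.9, 7.9]
grip_width: 0.0141
[ 0.51225899 -0.21934295  0.10956238] [-0.32436379  3.86962918  7.94044533] [ 0.65803096  0.05614442 -0.08291823] [-1.79940002e+02 -3.49126793e-02 -8.05598811e+00]
```

```bash
python3 -m handwheel '[[0,-0.001,0,0,0,0.15],[0,0,0,0,0,0],[0,0,0,0,0,0],[0,0,0,0,0,0],[0,0,0,0,0,0],[0,0,0,0,0,0],[0,0,0,0,0,0],[0,0,0,0,0,0],[0,0,0,0,0,0],[0,0,0,0,0,0]]'
python3 -c "
from bench import manip
s=manip.read_state();print(s['ee_pos'],s['ft_force'],s['moment'],s['ee_rot'])"
python3 w.py w6
```

```text
time: 24.82
ee_pos: [0.5123, -0.2191, 0.1096]
ee_rot: [-180.0, -0.0, -12.4]
ft_force: [0.2, 3.3, 7.0]
grip_width: 0.014
[ 0.51233555 -0.21914619  0.10955747] [0.19487695 3.31564366 6.97575558] [ 0.57571566  0.04255433 -0.03707156] [-1.79956037e+02 -3.95447042e-02 -1.23590934e+01]
24.8167 [ 0.51233555 -0.21914619  0.10955747] [-1.79956037e+02 -3.95447042e-02 -1.23590934e+01] [-3.56168993e+01  1.24092321e+01  1.00130700e+02  6.06461520e-02
  6.74411075e+01  6.67189223e+01]
```

View pics/w6.png

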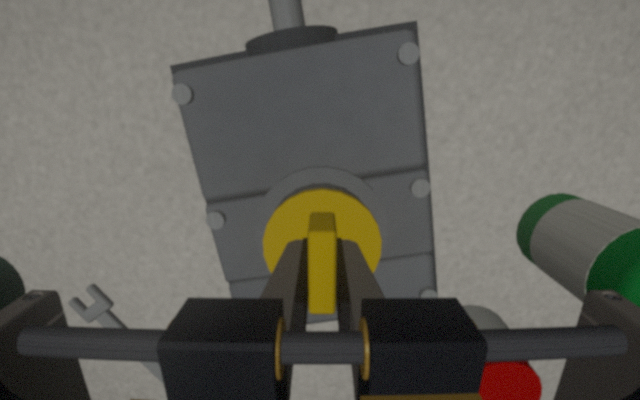

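```bash
python3 -m handwheel '[[0,-0.0005,0,0,0,0.12],[0,0,0,0,0,0],[0,0,0,0,0,0],[0,0,0,0,0,0],[0,0,0,0,0,0],[0,0,0,0,0,0],[0,0,0,0,0,0],[0,0,0,0,0,0],[0,0,0,0,0,0],[0,0,0,0,0,0]]'
python3 -c "
from bench import manip
s=manip.read_state();print(s['ee_pos'],s['ft_force'],s['moment'],s['ee_rot'])"
```

```text
time: 25.7
ee_pos: [0.5123, -0.2191, 0.1096]
ee_rot: [-180.0, -0.0, -15.7]
ft_force: [0.3, 3.7, 7.6]
grip_width: 0.014
[ 0.51226379 -0.21906553  0.10955621] [0.27256336 3.65606876 7.62800652] [0.50317847 0.12684924 0.18209328] [-1.79977420e+02 -2.43096692e-02 -1.57495644e+01]
```

```bash
python3 -m handwheel '[[0,-0.0005,0,0,0,0.12],[0,0,0,0,0,0],[0,0,0,0,0,0],[0,0,0,0,0,0],[0,0,0,0,0,0],[0,0,0,0,0,0],[0,0,0,0,0,0],[0,0,0,0,0,0],[0,0,0,0,0,0],[0,0,0,0,0,0]]'
python3 -c "
from bench import manip
s=manip.read_state();print(s['ee_pos'],s['ft_force'],s['moment'],s['ee_rot'])"
```

```text
time: 26.53
ee_pos: [0.5122, -0.2189, 0.1096]
ee_rot: [-180.0, -0.0, -19.1]
ft_force: [-0.1, 2.2, 8.2]
grip_width: 0.0141
[ 0.51219688 -0.21888756  0.10955711] [-0.12899125  2.19682202  8.16597381] [0.44955737 0.10830496 0.56305302] [-1.79996844e+02 -5.83182250e-03 -1.91303475e+01]
```

```bash
python3 w.py w7; python3 - <<'E'
import cv2,numpy as np
a=cv2.imread("pics/w6.png")[180:330,250:390];b=cv2.imread("pics/w7.png")[180:330,250:390]
cv2.imwrite("pics/c7.png",cv2.convertScaleAbs(cv2.resize(np.hstack([a,b]),None,fx=2.8,fy=2.8,interpolation=2),alpha=1.5))
E
```

```text
26.5333 [ 0.51219688 -0.21888756  0.10955711] [-1.79996844e+02 -5.83182250e-03 -1.91303475e+01] [-3.55728612e+01  1.23968726e+01  1.00145303e+02  5.06461285e-03
  6.74531241e+01  7.35555443e+01]
```

View pics/c7.png

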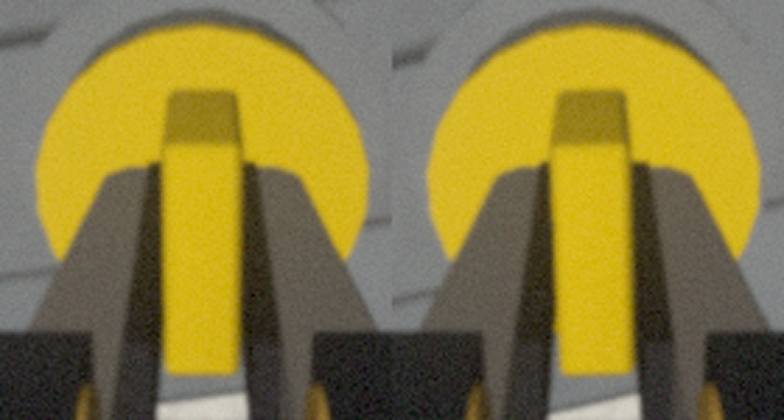

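```bash
python3 -m handwheel '[[0,0,0,0,0,0.03],[0,0,0,0,0,0.03],[0,0,0,0,0,0],[0,0,0,0,0,0],[0,0,0,0,0,0],[0,0,0,0,0,0],[0,0,0,0,0,0],[0,0,0,0,0,0],[0,0,0,0,0,0],[0,0,0,0,0,0]]'
python3 -c "
from bench import manip
s=manip.read_state();print(s['ee_pos'],s['ft_force'],s['moment'],s['ee_rot'])"; python3 w.py w8;  python3 - <<'E'
import cv2,numpy as np
a=cv2.imread("pics/w7.png")[180:330,250:390];b=cv2.imread("pics/w8.png")[180:330,250:390]
cv2.imwrite("pics/c8.png",cv2.convertScaleAbs(cv2.resize(np.hstack([a,b]),None,fx=2.8,fy=2.8,interpolation=2),alpha=1.5))
E
```

```text
time: 27.42
ee_pos: [0.5122, -0.2189, 0.1095]
ee_rot: [-180.0, -0.0, -20.8]
ft_force: [-0.3, 2.7, 7.7]
grip_width: 0.0144
[ 0.51218558 -0.21885829  0.10953446] [-0.33540973  2.68142132  7.68215846] [0.51340488 0.16126741 0.68473306] [-1.79998117e+02 -1.50630722e-03 -2.08272664e+01]
27.4167 [ 0.51218558 -0.21885829  0.10953446] [-1.79998117e+02 -1.50630722e-03 -2.08272664e+01] [-3.55695812e+01  1.23987151e+01  1.00145945e+02  2.38661000e-03
  6.74543627e+01  7.52567701e+01]
```

View pics/c8.png

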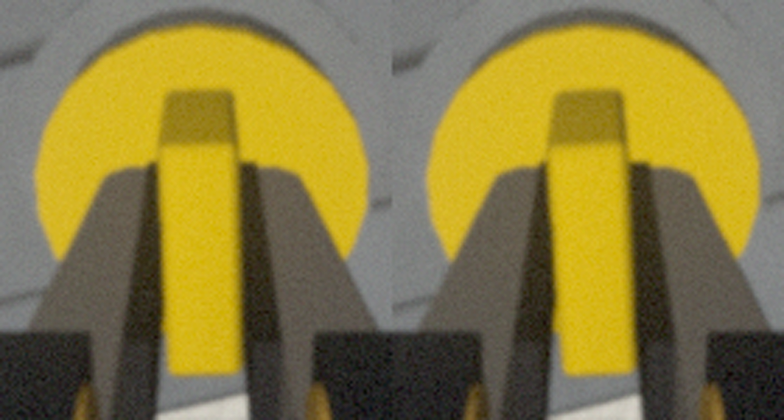

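The jaws turned but the wing stayed, and Mz rose to 0.68 Nm while z held: the cap is home against its stop. I relax the twist, open the jaws and lift off.

```bash
python3 -m handwheel '[[0,0,-0.001,0,0,-0.06],[0,0,-0.001,0,0,-0.06],[0,0,0,0,0,0],[0,0,0,0,0,0],[0,0,0,0,0,0],[0,0,0,0,0,0],[0,0,0,0,0,0],[0,0,0,0,0,0],[0,0,0,0,0,0],[0,0,0,0,0,0]]'
python3 -c "
from bench import manip
s=manip.read_state();print(s['ee_pos'],s['ft_force'],s['moment'],s['ee_rot'])"
python3 -m handwheel '[[0,0,0,0,0,0],[0,0,0,0,0,0],[0,0,0,0,0,0],[0,0,0,0,0,0],[0,0,0,0,0,0],[0,0,0,0,0,0],[0,0,0,0,0,0],[0,0,0,0,0,0],[0,0,0,0,0,0],[0,0,0,0,0,0]]' 0
```

```text
time: 28.3
ee_pos: [0.5121, -0.2189, 0.1096]
ee_rot: [-180.0, -0.0, -17.6]
ft_force: [3.3, 3.3, 2.7]
grip_width: 0.0137
[ 0.51212121 -0.21887825  0.10955736] [3.29086845 3.30782802 2.68562835] [ 0.65504537 -0.49084417  0.03577345] [-1.79966929e+02 -4.42581353e-03 -1.75759277e+01]
time: 29.13
ee_pos: [0.512, -0.2192, 0.1097]
ee_rot: [180.0, 0.0, -17.6]
ft_force: [0.4, 0.0, 0.4]
grip_width: 0.0457
```

```bash
python3 -m handwheel '[[0,0,-0.03,0,0,0],[0,0,-0.05,0,0,0],[0,0,-0.06,0,0,0],[0,0,-0.06,0,0,0],[0,0,-0.05,0,0,0],[0,0,-0.05,0,0,0],[0,0,0,0,0,0],[0,0,0,0,0,0],[0,0,0,0,0,0],[0,0,0,0,0,0]]'
python3 -m handwheel '[[-0.05,-0.08,0,0,0,0],[-0.05,-0.08,0,0,0,0],[-0.05,-0.08,0,0,0,0],[0,0,0,0,0,0],[0,0,0,0,0,0],[0,0,0,0,0,0],[0,0,0,0,0,0],[0,0,0,0,0,0],[0,0,0,0,0,0],[0,0,0,0,0,0]]'
python3 w.py w9
python3 - <<'E'
from h import *
d=optics.grab_frame("scene");c=cam(d);f=d["frame"]
m=cv2.inRange(cv2.cvtColor(f,cv2.COLOR_BGR2HSV),(20,110,60),(35,255,255));m[:100]=0;m[190:]=0;m[:,:200]=0;m[:,300:]=0
x,y,w,h=cv2.boundingRect(cv2.findNonZero(m));print(x,y,w,h)
for z in(.106,.110,.114):
    print(z,"flange rim proj bbox",[np.round(v,1) for v in np.array([proj(c,[.513+.035*np.cos(a),-.2187+.035*np.sin(a),z]) for a in np.linspace(0,6.28,73)]).T[[0,0,1,1]].copy().reshape(4,-1)[[0,2]].min(1)], max(proj(c,[.513+.035*np.cos(a),-.2187+.035*np.sin(a),z])[1] for a in np.linspace(0,6.28,73)))
cv2.imwrite("pics/s9.png",cv2.resize(f[90:210,180:320],None,fx=5,fy=5,interpolation=2))
cv2.imwrite("pics/s9f.png",f)
E
```

```text
time: 29.97
ee_pos: [0.5112, -0.2186, 0.228]
ee_rot: [-179.9, 0.2, -17.6]
ft_force: [0.5, -0.6, 0.8]
grip_width: 0.0457
time: 30.8
ee_pos: [0.4839, -0.1102, 0.2295]
ee_rot: [180.0, 0.0, -17.6]
ft_force: [0.2, -0.3, -0.2]
grip_width: 0.046
30.8 [ 0.48386752 -0.11023512  0.22954369] [ 1.79997699e+02  1.55690193e-02 -1.76334526e+01] [-2.68122034e+01 -3.38699522e+00  1.02735190e+02 -4.81887856e-03
  8.06668078e+01  8.08220310e+01]
235 106 49 51
0.106 flange rim proj bbox [np.float64(235.1), np.float64(135.9)] 154.407519375399
0.11 flange rim proj bbox [np.float64(235.0), np.float64(134.9)] 153.3791768648336
0.114 flange rim proj bbox [np.float64(234.8), np.float64(133.9)] 152.3463366366944
```

View pics/s9.png

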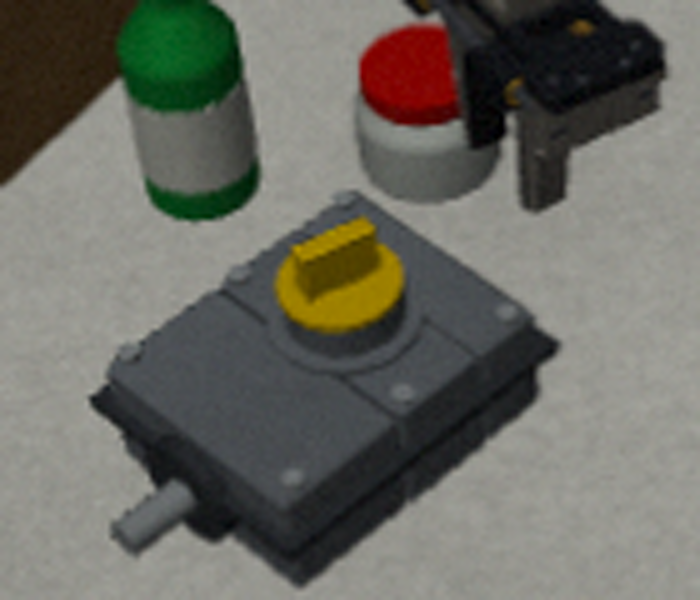

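View pics/s9f.png

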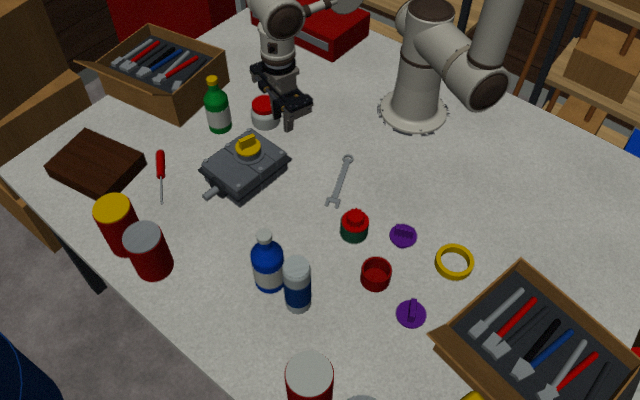

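View pics/w9.png

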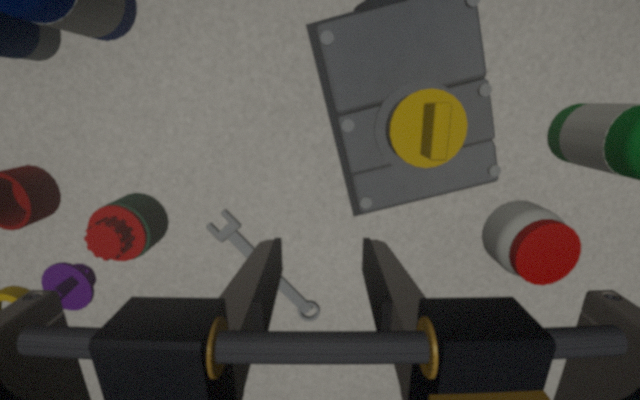

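The cap sits level and flush on the neck at scene (248,147). The red tin is empty, nothing else has moved, and the gripper is clear.

```bash
python3 -c "
from bench import manip
print(manip.sign_off())"
```

```text
the job is handed in; nothing more can be done
None
```

The yellow cap is on the gearcase neck, screwed down until its flange met the rim and it came up against a stop. I let go and handed the job in at about 31 s.

- **Pick-up:** I gripped the wing at 25 N and lifted the cap straight off the red tin.
- **Finding the thread:** The lugs met the lands with the flange about 8 mm above the rim. I turned the cap backward about 49°, and it climbed 5 mm per rad. It then dropped in, leaving the flange about 4 mm above the rim.
- **Driving home:** Turning forward, it reached the rim after about 50° and became solid at about 63°. Height then stayed constant while the twist rose to 0.68 Nm. I turned the gripper 1.7° further to confirm: the wing no longer followed. I then backed off the twist before opening.
- **Forces:** The readings I took showed at most about 8 N of push and about 27 N of twist on the lugs. They were taken between moves, so short peaks could have been higher.
- **Last checks:** In the final pictures the flange is level and centred on the neck. The tin is empty, the other items look unmoved, and the gripper is clear.
- **Disagreements:**
  - There was up to about 6 N of sideways force at the drop-in; it vanished once the lugs were in.
  - The wrist camera read about 1 mm off in the jaw direction, and I corrected for it.
  - A top-camera fit of the neck taken with the arm in view was wrong, so I ignored it.
  - In the last scene picture the cap's lower edge came out about 1 pixel lower than a seated flange should show, which is within the calibration error.

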